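# Clamp the spice mill's outer collar and lock it

## Robot

A 6-joint arm with a two-finger parallel gripper is mounted at the origin on the work surface. World frame = base frame: x ahead of the robot, y to its left, z up, the work surface at z = 0. Lengths are in mm, angles in rad, forces in N, time in s.
With the tool pointing down it reaches from about 350 to 775 mm from the base axis. Payload 7.3 kg.
Tool frame: the origin (TCP) lies between the finger pads; the fingertips stand bot.tip_extent ahead of it and the grasp point (between the pads) lies 6 mm ahead of it (bot.tip_extent is the distance from the TCP to the fingertips, in mm); x points along the fingers, y is the direction in which the jaws open and shut, and the axes are right-handed (so a half turn about x gives the same grasp; the last joint's range is limited). The gripper opens to 92 mm and grips with 3 to 60 N. Pads are 19 mm wide; open, the fingers measure 130 mm over their backs; the gripper's body (75 mm by 190 mm) begins 47 mm behind the grasp point.
Start: joints at [0.957, 0.342, 1.524, -0, 1.275, -0.146], TCP at [236.723, 468.62, 251.741] pointing down, gripper open.
Joint ranges: [-2.53, 2.53], [-0.77, 2.02], [0.04, 2.7], [-1, 4.14], [0.28, 2.66], [-3.11, 3.11]. Speed limits (rad/s): [2.57, 2.57, 3.14, 3.14, 3.14, 3.14].

## Interface

Orientations are given as [roll, pitch, yaw] about the fixed x, y, z axes, in that order (R = Rz(yaw) Ry(pitch) Rx(roll)).
In Python, from plant import bot, capture, workorder gives the robot as it stands. The module is installed in compiled form; this text tells all that it offers.
- The arm moves only by the shell command python3 -m crank 'ROWS'. ROWS is JSON, a list of rows, each an object with "linear": the shift along the tool's x, y, z in cm, a list of three; "delta_rot": the turn, a rotation vector about the tool's x, y, z in degrees, a list of three; "fingers": the opening, from 0 (shut) to 1 (fully open). In form: [{"linear": [x, y, z], "delta_rot": [wx, wy, wz], "fingers": fingers}, ...]. A call has exactly 5 rows; each row shifts and turns the commanded pose from where the row before left it, along the tool's axes as they then stand; what a row does not reach is not made up. A row lasts 1/10 s, in which the tool goes at most 50 mm and 8.59 degrees, less where a joint would pass 70% of its speed; a pose out of reach is approached as far as the arm can. A call with a gripper value outside its range is refused whole. The fingers move at their own pace and stop on an object; the grip force is fixed at half the most. Time passes only in rows, so rows that do not move let the fingers close, or fill a call up. It gives the time, the measured TCP pose, the force and the opening at its end, in the units of the state.
- bot.get_obs(): the state, without advancing time (a new reading comes with each control period).
- capture(name): name is "scene" or "top" or "wrist"; returns a dict with "image" (384x512x3 uint8, blue, green, red), "mtx" (3x3 intrinsics, pixels), "pose" (4x4, takes a point from camera to world coordinates). Camera axes: x right, y down, z forward; pixel columns grow to the right and rows downward; lengths in mm; the calibration is good to about 2 mm. A picture is of the moment at which its call begins. There is no depth.
- workorder.close_job(): hands the job in, once; it reports no verdict.
The state is a dict: "time": time; "joint_positions": joint angles; "dq": joint speeds; "tau": joint torques, N m; "tool_pos": TCP position; "tcp_rot": TCP orientation; "contact_force": force on the tool from outside, world axes, zero at the start; "moment": the same for the moment, N m; "grip_width": finger opening in mm.
Only numpy, scipy, OpenCV 4.12 (cv2) and the standard library are available. Lean on these libraries where they do the work, as an engineer would, in place of code of your own. Each camera call takes 0.05 s, during which the arm holds its last target. There are 200 camera calls.

## Task

The spice mill's clamp collar has worked loose. Turn only the outer of the two concentric knobs, the collar with the two flats, clockwise until you feel it come up snug on its seat, firmly but not forced, without shifting the inner knob, which keeps the cook's grind setting. Then, leaving the collar snug, push the locking bolt fully home towards it, let go, and leave the shaker and everything else standing where it is.

Things in the scene. Friction and masses are not known exactly. Their poses are not given: they have to be found in the camera images.
- mill: Fixed grey counter-top spice mill, steel deck 210 (its x) x 330 (y) mm. Origin on the table, exactly below the common vertical axis of the two concentric knobs; z up. Deck top 110 mm above it, reaching x +-105, y -160 to +170 mm from the axis. A closed steel hopper (88 mm across, 70 mm above the deck) stands at y +120; the locking bolt is on the -y side; a spout juts 22 mm from the -x face.
- collar: The OUTER of the two concentric knobs: aluminium clamp collar on the mill's axis, 22 mm tall, from 114 to 136 mm above the table. Two parallel ribbed flats, 62 mm apart, 50 mm long, face its own +y and -y; 76 mm long in x. Origin on the axis at its underside; its axes turn with it. It tightens clockwise from above (its yaw decreases), 0.5 to 1.55 rad from its start.
- collar_grip (a point): Point on the axis at the collar's mid-height, 15 mm above the deck; axes turn with the collar. Turning meets 0.1 N m steady friction until a hidden sprung seat, whose place can only be felt; then the torque climbs 10 N m per rad. Snug: about 0.45 N m at the hand (over 0.32, kept 0.25 s). Above 0.9 N m it is forced. Friction keeps it snug once let go; turning it back 1 degree loosens it.
- inner_pointer (a point): Tip of the nib on the rim of the INNER knob, at its top, 24 mm from the mill's axis, 160 mm above the table. The inner knob is black, 42 mm across, and stands 24 mm above the collar's top on the same axis; it turns at the lightest touch (0.015 N m) and must stay as it is. Beside it a 10 mm ledge of collar is left up to each flat.
- bolt (a joint): Travel of the locking bolt in m: 0 = drawn fully back, 0.025 = fully home against its stop, next to the collar. It slides along the mill's +y towards the axis with about 3 N of friction and stays where it is left.
- bolt_tab (a point): Centre of the outer face (facing the mill's -y, away from the axis) of the bolt's upright steel tab, which is 30 mm wide (mill's x), 8 mm thick (y) and 32 mm tall from 1 mm above the deck; the point is 19 mm above the deck. Fully back it lies 115 mm from the mill's axis; behind it 45 mm of deck is free.
- shaker_mid (a point): Bystander, not to be disturbed: small steel salt shaker, 38 mm across, 65 mm tall, standing on the mill's deck beyond the bolt. The point is at mid-height.
- jar1_mid (a point): Bystander, not to be disturbed: amber spice jar with black cap, 60 mm across, 100 mm tall, on the table to the left or right of the mill. The point is at mid-height.
- jar2_mid (a point): Bystander, not to be disturbed: amber spice jar with black cap, 60 mm across, 100 mm tall, on the table to the left or right of the mill. The point is at mid-height.
- jar3_mid (a point): Bystander, not to be disturbed: amber spice jar with black cap, 60 mm across, 100 mm tall, on the table to the left or right of the mill. The point is at mid-height.
- bowl_mid (a point): Bystander, not to be disturbed: steel mixing bowl, 150 mm across, 60 mm tall, on the table right of the mill. The point is at mid-height.
- scoop_mid (a point): Bystander, not to be disturbed: steel spoon lying on the table right of the mill. The point is at mid-height.
- squeezer_mid (a point): Bystander, not to be disturbed: yellow lime squeezer, about 200 mm long, lying on the table left of the mill. The point is at mid-height.

How it is judged (in metres and radians):
On the way, in this order (a step that is already met when the one before it is completed fails the run):
1. the collar is turned up snug on its seat (more than 5 N on the hidden seat for 0.2 s) while the bolt is still back (contact force between mill and collar above 5 N and value of joint bolt below 0.012 m), for 0.2 s.
2. the bolt is pushed home with the collar still snug (value of joint bolt above 0.022 m and contact force between mill and collar above 0.8 N), for 0.2 s.
At the end, for the whole second after the job is handed in: The collar rests snug on its seat (still pressing on it with more than 0.8 N), the bolt is within 3 mm of fully home, the inner knob's pointer is within 4 mm (about 10 degrees) of where it was, all at rest (all of step 2 and distance of inner_pointer from where it was at the start of the episode below 0.004 m and angular speed of collar below 0.05 rad/s); the robot touches nothing.
It fails at once if the inner knob is turned: its pointer is more than 4 mm from where it was (distance of inner_pointer from where it was at the start of the episode above 0.004 m).
It fails at once if the collar is forced: more than 25 N on its seat (about 1 N m at the hand) (contact force between mill and collar above 25 N).
It fails at once if the shaker on the deck is shifted by more than 15 mm (distance of shaker_mid from where it was at the start of the episode above 0.015 m).
It fails at once if another bystander is shifted by more than 30 mm (distance of any of jar1_mid, jar2_mid, jar3_mid, bowl_mid, scoop_mid, squeezer_mid from where it was at the start of the episode above 0.03 m).
It also fails if it takes over 56 s, if anything falls off the work surface, if the arm or the gripper's body presses on something with over 40 N, if the wrist force passes 120 N, or if a joint passes its speed limit or range.

## Working session

There is one attempt and no reset: what is moved stays moved. The work goes in short steps, Python scripts to look and compute and a shell command to move; the robot and the scene stay as the last step left them, time stands still between calls to the robot, and variables do not carry over. Pictures are saved under pics/ and viewed, on a budget of 10 in all, crops included, one or two more only if the job needs it, and the job is handed in when it is done.

```bash
mkdir -p pics; ls
python3 - <<'E'
from plant import bot,capture
import cv2,numpy as np
o=bot.get_obs()
for k,v in o.items(): print(k,np.round(v,3))
print(bot.tip_extent)
ims=[]
for n in("scene","top"):
    c=capture(n); np.savez(n+"0.npz",**c); print(n,c["mtx"].round(1).tolist(),c["pose"].round(3).tolist())
    cv2.imwrite(f"pics/{n}0.png",c["image"])
E
```

```text
pics
time 0.0
joint_positions [ 0.957  0.343  1.525 -0.     1.275 -0.146]
dq [ 0.001 -0.002  0.001 -0.002 -0.    -0.001]
tau [ 3.0000e-03 -4.3124e+01 -2.4422e+01  7.2000e-02  5.6000e-02 -0.0000e+00]
tool_pos [236.532 468.293 251.042]
tcp_rot [-1.692  1.569 -2.16 ]
contact_force [0.525 0.302 0.549]
moment [ 0.025 -0.021 -0.045]
grip_width 91.877
25.0
scene [[431.3, 0.0, 256.1], [0.0, 431.3, 193.0], [0.0, 0.0, 1.0]] [[0.079, 0.654, -0.753, 1619.945], [0.997, -0.039, 0.071, -79.176], [0.017, -0.756, -0.655, 1084.449], [0.0, 0.0, 0.0, 1.0]]
top [[409.3, 0.0, 248.7], [0.0, 409.3, 189.3], [0.0, 0.0, 1.0]] [[0.023, -0.998, 0.056, 440.874], [-1.0, -0.024, -0.005, 21.187], [0.007, -0.056, -0.998, 1296.619], [0.0, 0.0, 0.0, 1.0]]
```

View pics/top0.png

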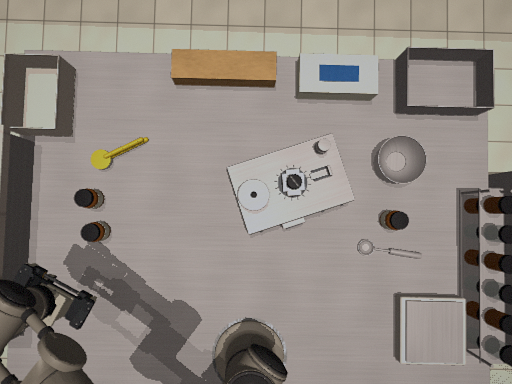

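View pics/scene0.png

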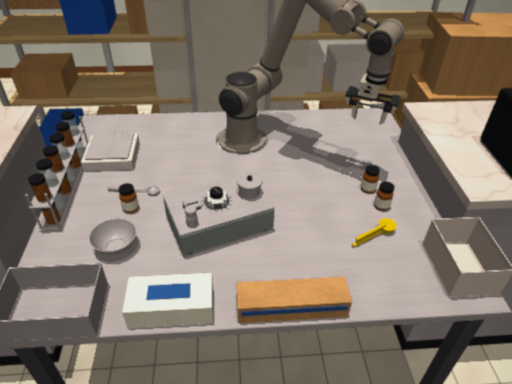

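The top view shows the mill with its knob at about (293,181), hopper (253,195), bolt tab (320,173) and shaker (322,147). The arm is clear of all of them. I'll measure next with a zoomed crop.

```bash
cat > h.py <<'E'
import numpy as np,cv2
def ray(c,uv,z):
    K,P=c["mtx"],c["pose"]; d=P[:3,:3]@np.linalg.inv(K)@np.array([uv[0],uv[1],1.]); o=P[:3,3]
    return (o+d*(z-o[2])/d[2])
def proj(c,p):
    P=c["pose"]; q=c["mtx"]@(P[:3,:3].T@(np.asarray(p,float)-P[:3,3])); return q[:2]/q[2]
E
python3 - <<'E'
from h import *
c=dict(np.load("top0.npz")); im=c["image"]
x0,y0,x1,y1=220,125,364,241
cv2.imwrite("pics/topc.png",cv2.resize(im[y0:y1,x0:x1],None,fx=5,fy=5,interpolation=cv2.INTER_CUBIC))
hsv=cv2.cvtColor(im,cv2.COLOR_BGR2HSV); g=cv2.cvtColor(im,cv2.COLOR_BGR2GRAY)
# black knob
m=np.zeros_like(g); m[160:205,270:315]=(g[160:205,270:315]<50)*255
n,l,s,ce=cv2.connectedComponentsWithStats(m)
for i in range(1,n):
    if s[i,4]>20: print("dark",s[i],ce[i],ray(c,ce[i],160).round(1))
# deck: bright
for t in(170,185,195,205):
    m=np.zeros_like(g); m[y0:y1,x0:x1]=(g[y0:y1,x0:x1]>t)*255
    cs=cv2.findContours(m,cv2.RETR_EXTERNAL,cv2.CHAIN_APPROX_NONE)[0]; k=max(cs,key=cv2.contourArea)
    b=cv2.boxPoints(cv2.minAreaRect(k)); w=np.array([ray(c,p,110) for p in b]); print(t,b.round(1).tolist(),w[:,:2].round(1).tolist(),np.linalg.norm(w-np.roll(w,1,0),axis=1).round(1))
E
```

```text
dark [287 175  12  14  33] [290.09090909 183.6969697 ] [523.3 -99.9 160. ]
dark [291 174  11  12  45] [296.86666667 178.26666667] [ 538.9 -118.5  160. ]
170 [[226.60000610351562, 167.10000610351562], [332.29998779296875, 132.60000610351562], [355.70001220703125, 204.3000030517578], [250.0, 238.6999969482422]] [[570.9, 80.5], [679.8, -226.4], [471.5, -296.8], [365.0, 7.7]] [218.4 325.7 219.9 322.6]
185 [[233.0, 184.0], [299.0, 162.0], [315.3999938964844, 211.1999969482422], [249.39999389648438, 233.1999969482422]] [[522.0, 60.7], [590.9, -130.1], [448.7, -180.0], [380.9, 9.8]] [150.1 202.9 150.7 201.5]
195 [[279.0, 191.0], [279.0, 191.0], [279.0, 191.0], [279.0, 191.0]] [[504.8, -73.3], [504.8, -73.3], [504.8, -73.3], [504.8, -73.3]] [0. 0. 0. 0.]Traceback (most recent call last):
  File "<stdin>", line 14, in <module>
ValueError: max() iterable argument is empty
```

View pics/topc.png

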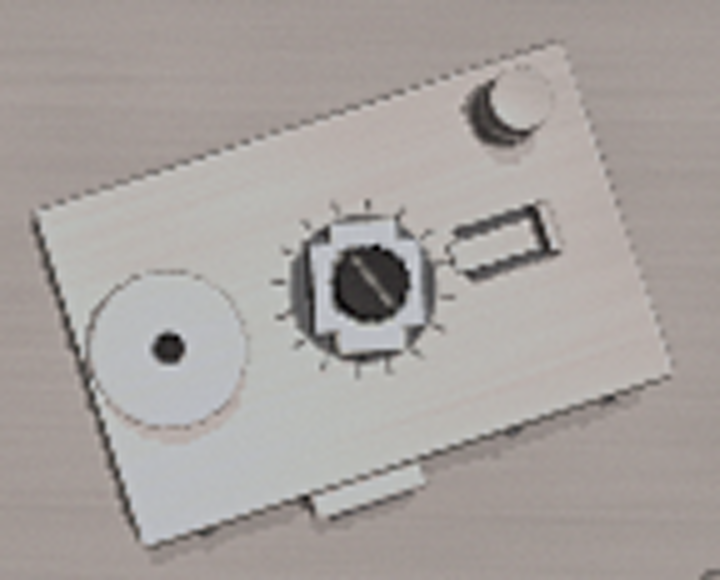

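The zoomed crop shows the deck corners at about (35,213), (563,42), (672,377) and (145,547). The inner knob is centred at (372,282). The collar's flats face roughly left and right, with its other edges tilted about -8° in the image. The shaker top is at (521,100) and the bolt tab is near (543,230). Next I'll convert these to world coordinates.

Run:
```python
from h import *
from scipy.spatial.transform import Rotation as R
from plant import bot
c=dict(np.load("top0.npz")); s=dict(np.load("scene0.npz"))
f=lambda x,y:(220+(x-2)/5,125+(y-2)/5)
D=np.array([ray(c,f(*p),110) for p in[(35,213),(563,42),(672,377),(145,547)]])[:,:2]
print(D.round(1).tolist(),np.linalg.norm(D-np.roll(D,1,0),axis=1).round(1))
# mill y axis: from TR->TL, BR->BL
v=(D[0]-D[1])+(D[3]-D[2]); u=(D[1]-D[2])+(D[0]-D[3]); 
yaw=np.arctan2(-v[0],v[1]); yaw2=np.arctan2(u[1],u[0]); print("yaw",np.degrees([yaw,yaw2]))
y=(yaw+yaw2)/2; ex=np.array([np.cos(y),np.sin(y)]); ey=np.array([-ex[1],ex[0]])
ctr=D.mean(0)-5*ey; print("axis from deck",ctr.round(1))
print("axis from knob",ray(c,f(372,282),160).round(1),"hopper->",(ray(c,f(168,349),180)[:2]-120*ey).round(1))
for nm,p,z in(("shaker",(521,100),175),("tab",(543,230),143)):
    w=ray(c,f(*p),z)[:2]-ctr; print(nm,(w@ex).round(1),(w@ey).round(1))
for nm,a,b in(("top",(330,230),(393,220)),("bot",(340,355),(402,347))):
    d=(ray(c,f(*a),136)-ray(c,f(*b),136))[:2]; print(nm,np.degrees(np.arctan2(-d[0],d[1])))
# scene ray check of knob
print("scene proj axis",proj(s,[*ctr,160]).round(1), proj(s,[*ctr,0]).round(1))
T=R.from_euler("xyz",bot.get_obs()["tcp_rot"]).as_matrix(); print(T.round(3))
```

```text
[[570.6, 80.6], [678.7, -226.0], [483.8, -291.8], [378.5, 12.0]] [204.  325.1 205.7 321.5]
yaw [19.2712546  19.13788009]
axis from deck [ 529.6 -111. ]
axis from knob [ 531.  -110.6  160. ] hopper-> [ 529.6 -110.8]
shaker 71.6 -108.2
tab 0.5 -104.0
top 10.418295187989838
bot 8.699618185017561
scene proj axis [215.6 189.1] [217.6 223.5]
[[-0.001  0.451  0.893]
 [-0.001  0.893 -0.451]
 [-1.    -0.001 -0.   ]]
```

Everything agrees: axis at about (530,-111), mill yaw 19.2°, collar yaw about 9.5°, shaker at mill coordinates (72,-108). Next I'll move above the axis, then rotate.

```bash
for i in 1 2 3; do python3 -m crank '[{"linear":[0,-2.57,3.48],"delta_rot":[0,0,0],"fingers":1},{"linear":[0,-2.57,3.48],"delta_rot":[0,0,0],"fingers":1},{"linear":[0,-2.57,3.48],"delta_rot":[0,0,0],"fingers":1},{"linear":[0,-2.57,3.48],"delta_rot":[0,0,0],"fingers":1},{"linear":[0,-2.57,3.48],"delta_rot":[0,0,0],"fingers":1}]'; done
python3 -m crank '[{"linear":[0,0,0],"delta_rot":[-7.3,0,0],"fingers":1},{"linear":[0,0,0],"delta_rot":[-7.3,0,0],"fingers":1},{"linear":[0,0,0],"delta_rot":[-7.3,0,0],"fingers":1},{"linear":[0,0,0],"delta_rot":[-7.3,0,0],"fingers":1},{"linear":[0,0,0],"delta_rot":[-7.3,0,0],"fingers":1}]'
python3 - <<'E'
from plant import bot,capture
from h import *
from scipy.spatial.transform import Rotation as R
c=capture("wrist"); np.savez("w1.npz",**c); cv2.imwrite("pics/w1.png",c["image"])
o=bot.get_obs(); print(o["tool_pos"],o["joint_positions"],o["contact_force"],o["moment"],o["time"]); print(R.from_euler("xyz",o["tcp_rot"]).as_matrix().round(3))
print(proj(c,[530,-111,160]),proj(c,[530,-111,136]), c["pose"].round(2))
E
```

```text
time: 0.6
tool_pos: [334.3, 273.8, 251.5]
tcp_rot: [-2.113, 1.57, -2.58]
contact_force: [0.3, 0.4, 0.8]
grip_width: 91.9
time: 1.1
tool_pos: [431.8, 80.6, 251.6]
tcp_rot: [2.869, 1.571, 2.401]
contact_force: [0.3, 0.5, 0.1]
grip_width: 91.6
time: 1.6
tool_pos: [529.2, -112.6, 251.4]
tcp_rot: [2.95, 1.57, 2.482]
contact_force: [1.0, 0.4, 0.5]
grip_width: 91.7
time: 2.1
tool_pos: [528.6, -110.9, 251.2]
tcp_rot: [2.536, 1.57, 2.71]
contact_force: [-0.4, -0.0, 0.0]
grip_width: 91.8
[ 528.61035939 -110.8380777   251.25510823] [-3.48645028e-01  3.70596687e-01  1.48248831e+00  5.92131248e-05
  1.28946918e+00 -2.10008861e+00] [-0.3670387  -0.03215362  0.61443725] [0.12984007 0.00498733 0.00066702] 2.15
[[-0.001 -0.18   0.984]
 [ 0.     0.984  0.18 ]
 [-1.     0.001 -0.001]]
[257.32986695 205.04941403] [257.38673119 196.64530167] [[-1.7000e-01  9.5000e-01  2.7000e-01  4.5460e+02]
 [ 9.9000e-01  1.7000e-01  5.0000e-02 -1.2363e+02]
 [ 0.0000e+00  2.8000e-01 -9.6000e-01  3.8378e+02]
 [ 0.0000e+00  0.0000e+00  0.0000e+00  1.0000e+00]]
```

View pics/w1.png

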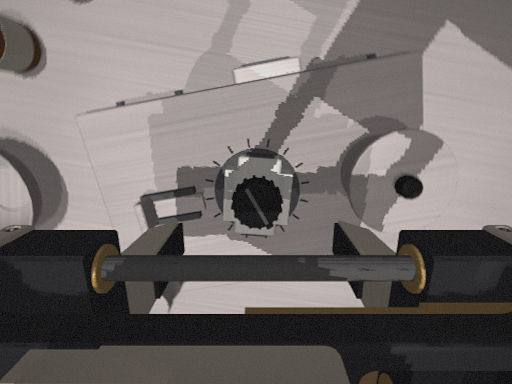

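The wrist view shows the knob at (257,204), matching the projected axis at (257,205). The collar's flats run nearly parallel to the finger pads. I'll descend to TCP z=142, which keeps the gripper body above the hopper, and then close.

```bash
python3 -m crank '[{"linear":[2,0,0.15],"delta_rot":[0,0,0],"fingers":1},{"linear":[2,0,0],"delta_rot":[0,0,0],"fingers":1},{"linear":[2,0,0],"delta_rot":[0,0,0],"fingers":1},{"linear":[2,0,0],"delta_rot":[0,0,0],"fingers":1},{"linear":[1,0,0],"delta_rot":[0,0,0],"fingers":1}]'
python3 -m crank '[{"linear":[0.7,0,0],"delta_rot":[0,0,0],"fingers":1},{"linear":[0.7,0,0],"delta_rot":[0,0,0],"fingers":1},{"linear":[0.5,0,0],"delta_rot":[0,0,0],"fingers":1},{"linear":[0,0,0],"delta_rot":[0,0,0],"fingers":1},{"linear":[0,0,0],"delta_rot":[0,0,0],"fingers":1}]'
python3 - <<'E'
from plant import bot,capture
from h import *
o=bot.get_obs(); print(o["tool_pos"],o["contact_force"],o["moment"],o["time"])
c=capture("wrist"); cv2.imwrite("pics/w2.png",c["image"])
E
```

```text
time: 2.65
tool_pos: [529.4, -110.3, 159.8]
tcp_rot: [2.603, 1.568, 2.77]
contact_force: [-0.3, 0.5, -0.9]
grip_width: 91.7
time: 3.15
tool_pos: [530.5, -110.6, 143.1]
tcp_rot: [-0.426, 1.57, -0.257]
contact_force: [-0.2, 0.3, -0.4]
grip_width: 92.0
[ 530.50350983 -110.64735938  143.10008367] [-0.15245046  0.32276947 -0.40784574] [ 0.02116476  0.00486073 -0.00296999] 3.15
```

View pics/w2.png

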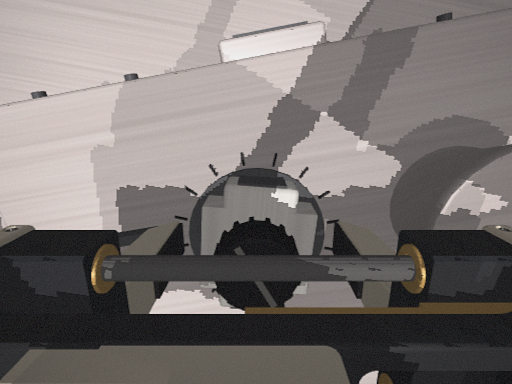

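The fingers straddle the collar at about (160–350, 250), with the collar centred near (257,230) and clear of the hopper. Closing now.

```bash
cat > st.py <<'E'
from plant import bot
import numpy as np,sys
from scipy.spatial.transform import Rotation as R
o=bot.get_obs(); T=R.from_euler("xyz",o["tcp_rot"]).as_matrix()
print("t",round(float(o["time"]),2),"pos",np.round(o["tool_pos"],1),"yaw",round(float(np.degrees(np.arctan2(-T[0,1],T[1,1]))),2),"F",np.round(o["contact_force"],1),"M",np.round(o["moment"],3),"g",round(float(o["grip_width"]),1),"q6",round(float(o["joint_positions"][5]),2))
lim=float(sys.argv[1]) if len(sys.argv)>1 else 9
sys.exit(abs(o["moment"][2])>lim)
E
python3 -m crank '[{"linear":[0,0,0],"delta_rot":[0,0,0],"fingers":0.7},{"linear":[0,0,0],"delta_rot":[0,0,0],"fingers":0.65},{"linear":[0,0,0],"delta_rot":[0,0,0],"fingers":0.6},{"linear":[0,0,0],"delta_rot":[0,0,0],"fingers":0.6},{"linear":[0,0,0],"delta_rot":[0,0,0],"fingers":0.6}]' >/dev/null; python3 st.py
python3 -m crank '[{"linear":[0,0,0],"delta_rot":[0,0,0],"fingers":0.6},{"linear":[0,0,0],"delta_rot":[0,0,0],"fingers":0.6},{"linear":[0,0,0],"delta_rot":[0,0,0],"fingers":0.6},{"linear":[0,0,0],"delta_rot":[0,0,0],"fingers":0.6},{"linear":[0,0,0],"delta_rot":[0,0,0],"fingers":0.6}]' >/dev/null; python3 st.py
```

```text
t 3.7 pos [ 530.6 -111.5  142.9] yaw 9.7 F [ 0.7 -4.2 -0.7] M [-0.576 -0.04   0.014] g 62.5 q6 -2.09
t 4.2 pos [ 530.6 -111.5  142.9] yaw 9.69 F [ 0.4 -5.  -0.6] M [-0.672 -0.004  0.082] g 62.5 q6 -2.09False
False
```

Gripped at 62.5 mm. I'll centre the tool and turn 24°, which is less than the earliest possible seat.

```bash
python3 -m crank '[{"linear":[0,-0.1,0],"delta_rot":[0,0,0],"fingers":0.55},{"linear":[0,0,0],"delta_rot":[3,0,0],"fingers":0.55},{"linear":[0,0,0],"delta_rot":[3,0,0],"fingers":0.55},{"linear":[0,0,0],"delta_rot":[3,0,0],"fingers":0.55},{"linear":[0,0,0],"delta_rot":[3,0,0],"fingers":0.55}]' >/dev/null; python3 st.py 0.3 && 
python3 -m crank '[{"linear":[0,0,0],"delta_rot":[3,0,0],"fingers":0.55},{"linear":[0,0,0],"delta_rot":[3,0,0],"fingers":0.55},{"linear":[0,0,0],"delta_rot":[3,0,0],"fingers":0.55},{"linear":[0,0,0],"delta_rot":[3,0,0],"fingers":0.55},{"linear":[0,0,0],"delta_rot":[0,0,0],"fingers":0.55}]' >/dev/null; python3 st.py 0.3
python3 - <<'E'
from plant import capture
from h import *
c=capture("wrist"); cv2.imwrite("pics/w3.png",c["image"])
E
```

```text
t 4.7 pos [ 530.6 -111.3  142.9] yaw -2.41 F [ 0.8 -1.   0.9] M [ 0.005 -0.106  0.064] g 62.8 q6 -1.88
t 4.7 pos [ 530.6 -111.3  142.9] yaw -2.41 F [ 0.8 -1.   0.9] M [ 0.005 -0.106  0.064] g 62.8 q6 -1.88False
False
```

View pics/w3.png

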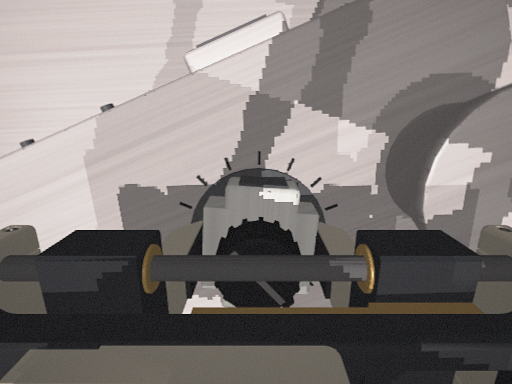

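The fingers hold the collar and the tick ring has turned relative to the tool. The inner slot, from (232,252) to (283,303), keeps its world angle. My guard's exit code is wrong, so I'll fix that before continuing.

```bash
sed -i 's/sys.exit(\(.*\))$/sys.exit(int(\1))/' st.py
python3 -m crank '[{"linear":[0,0,0],"delta_rot":[3,0,0],"fingers":0.55},{"linear":[0,0,0],"delta_rot":[3,0,0],"fingers":0.55},{"linear":[0,0,0],"delta_rot":[3,0,0],"fingers":0.55},{"linear":[0,0,0],"delta_rot":[3,0,0],"fingers":0.55},{"linear":[0,0,0],"delta_rot":[0,0,0],"fingers":0.55}]' >/dev/null; python3 st.py 0.2 &&
python3 -m crank '[{"linear":[0,0,0],"delta_rot":[0.6,0,0],"fingers":0.55},{"linear":[0,0,0],"delta_rot":[0.6,0,0],"fingers":0.55},{"linear":[0,0,0],"delta_rot":[0.6,0,0],"fingers":0.55},{"linear":[0,0,0],"delta_rot":[0.6,0,0],"fingers":0.55},{"linear":[0,0,0],"delta_rot":[0.6,0,0],"fingers":0.55}]' >/dev/null; python3 st.py 0.2
```

```text
t 5.25 pos [ 530.6 -111.2  142.8] yaw -14.28 F [1.3 0.4 1.4] M [ 0.26  -0.169 -0.068] g 62.6 q6 -1.67
t 5.75 pos [ 530.6 -111.2  142.8] yaw -17.34 F [1.9 4.6 2.7] M [ 0.85  -0.419  0.116] g 62.5 q6 -1.62
```

```bash
python3 -m crank '[{"linear":[0,0.05,0],"delta_rot":[0.5,0,0],"fingers":0.55},{"linear":[0,0,0],"delta_rot":[0.5,0,0],"fingers":0.55},{"linear":[0,0,0],"delta_rot":[0.5,0,0],"fingers":0.55},{"linear":[0,0,0],"delta_rot":[0.5,0,0],"fingers":0.55},{"linear":[0,0,0],"delta_rot":[0.5,0,0],"fingers":0.55}]' >/dev/null; python3 st.py 0.22 &&
python3 -m crank '[{"linear":[0,0,0],"delta_rot":[0.5,0,0],"fingers":0.55},{"linear":[0,0,0],"delta_rot":[0.5,0,0],"fingers":0.55},{"linear":[0,0,0],"delta_rot":[0.5,0,0],"fingers":0.55},{"linear":[0,0,0],"delta_rot":[0.5,0,0],"fingers":0.55},{"linear":[0,0,0],"delta_rot":[0.5,0,0],"fingers":0.55}]' >/dev/null; python3 st.py 0.22 &&
python3 -m crank '[{"linear":[0,0,0],"delta_rot":[0.5,0,0],"fingers":0.55},{"linear":[0,0,0],"delta_rot":[0.5,0,0],"fingers":0.55},{"linear":[0,0,0],"delta_rot":[0.5,0,0],"fingers":0.55},{"linear":[0,0,0],"delta_rot":[0.5,0,0],"fingers":0.55},{"linear":[0,0,0],"delta_rot":[0.5,0,0],"fingers":0.55}]' >/dev/null; python3 st.py 0.22
```

```text
t 6.25 pos [ 530.7 -111.1  142.8] yaw -19.85 F [0.9 3.3 3.3] M [ 0.686 -0.295  0.118] g 62.5 q6 -1.57
t 6.75 pos [ 530.7 -111.   142.8] yaw -22.34 F [1.6 4.3 3.5] M [ 0.881 -0.322  0.096] g 62.7 q6 -1.53
t 7.25 pos [ 530.7 -111.   142.8] yaw -24.85 F [2.  4.2 4.7] M [ 0.882 -0.408  0.111] g 62.6 q6 -1.49
```

Friction reads a steady 0.11 N m. I'll carry on with guarded steps.

```bash
python3 -m crank '[{"linear":[0,0.05,0],"delta_rot":[0.5,0,0],"fingers":0.55},{"linear":[0,0,0],"delta_rot":[0.5,0,0],"fingers":0.55},{"linear":[0,0,0],"delta_rot":[0.5,0,0],"fingers":0.55},{"linear":[0,0,0],"delta_rot":[0.5,0,0],"fingers":0.55},{"linear":[0,0,0],"delta_rot":[0.5,0,0],"fingers":0.55}]' >/dev/null; python3 st.py 0.2 &&
python3 -m crank '[{"linear":[0,0,0],"delta_rot":[0.5,0,0],"fingers":0.55},{"linear":[0,0,0],"delta_rot":[0.5,0,0],"fingers":0.55},{"linear":[0,0,0],"delta_rot":[0.5,0,0],"fingers":0.55},{"linear":[0,0,0],"delta_rot":[0.5,0,0],"fingers":0.55},{"linear":[0,0,0],"delta_rot":[0.5,0,0],"fingers":0.55}]' >/dev/null; python3 st.py 0.2 &&
python3 -m crank '[{"linear":[0,0,0],"delta_rot":[0.5,0,0],"fingers":0.55},{"linear":[0,0,0],"delta_rot":[0.5,0,0],"fingers":0.55},{"linear":[0,0,0],"delta_rot":[0.5,0,0],"fingers":0.55},{"linear":[0,0,0],"delta_rot":[0.5,0,0],"fingers":0.55},{"linear":[0,0,0],"delta_rot":[0.5,0,0],"fingers":0.55}]' >/dev/null; python3 st.py 0.2 &&
python3 -m crank '[{"linear":[0,0,0],"delta_rot":[0.5,0,0],"fingers":0.55},{"linear":[0,0,0],"delta_rot":[0.5,0,0],"fingers":0.55},{"linear":[0,0,0],"delta_rot":[0.5,0,0],"fingers":0.55},{"linear":[0,0,0],"delta_rot":[0.5,0,0],"fingers":0.55},{"linear":[0,0,0],"delta_rot":[0.5,0,0],"fingers":0.55}]' >/dev/null; python3 st.py 0.2
```

```text
t 7.75 pos [ 530.8 -110.9  142.8] yaw -27.35 F [0.9 2.6 5.2] M [ 0.605 -0.284  0.149] g 62.4 q6 -1.44
t 8.25 pos [ 530.8 -110.9  142.8] yaw -29.84 F [1.5 2.6 4.4] M [ 0.678 -0.276  0.126] g 63.0 q6 -1.4
t 8.75 pos [ 530.9 -110.8  142.8] yaw -32.32 F [2.2 3.5 5.5] M [ 0.788 -0.339  0.351] g 62.8 q6 -1.35
t 8.75 pos [ 530.9 -110.8  142.8] yaw -32.32 F [2.2 3.5 5.5] M [ 0.788 -0.339  0.351] g 62.8 q6 -1.35
```

The torque has climbed to 0.35 N m after about 42° of turn. I'll hold and re-read it.

```bash
python3 -m crank '[{"linear":[0,0,0],"delta_rot":[0.3,0,0],"fingers":0.55},{"linear":[0,0,0],"delta_rot":[0,0,0],"fingers":0.55},{"linear":[0,0,0],"delta_rot":[0,0,0],"fingers":0.55},{"linear":[0,0,0],"delta_rot":[0,0,0],"fingers":0.55},{"linear":[0,0,0],"delta_rot":[0,0,0],"fingers":0.55}]' >/dev/null; python3 st.py
```

```text
t 9.25 pos [ 530.9 -110.8  142.8] yaw -32.6 F [1.4 4.  5.1] M [ 0.757 -0.366  0.351] g 62.6 q6 -1.35
```

```bash
python3 -m crank '[{"linear":[0,0,0],"delta_rot":[0.4,0,0],"fingers":0.55},{"linear":[0,0,0],"delta_rot":[0.4,0,0],"fingers":0.55},{"linear":[0,0,0],"delta_rot":[0,0,0],"fingers":0.55},{"linear":[0,0,0],"delta_rot":[0,0,0],"fingers":0.55},{"linear":[0,0,0],"delta_rot":[0,0,0],"fingers":0.55}]' >/dev/null; python3 st.py
python3 -m crank '[{"linear":[0,0,0],"delta_rot":[0,0,0],"fingers":0.55},{"linear":[0,0,0],"delta_rot":[0,0,0],"fingers":0.55},{"linear":[0,0,0],"delta_rot":[0,0,0],"fingers":0.55},{"linear":[0,0,0],"delta_rot":[0,0,0],"fingers":0.55},{"linear":[0,0,0],"delta_rot":[0,0,0],"fingers":0.55}]' >/dev/null; python3 st.py
```

```text
t 9.75 pos [ 530.9 -110.8  142.8] yaw -33.4 F [1.7 3.2 5.2] M [ 0.745 -0.364  0.485] g 62.5 q6 -1.33
t 10.25 pos [ 530.9 -110.8  142.8] yaw -33.4 F [1.8 3.  4.8] M [ 0.778 -0.413  0.399] g 62.1 q6 -1.33
```

Snug at about 0.44 N m and held. Now I'll release and lift.

```bash
python3 -m crank '[{"linear":[0,0,0],"delta_rot":[0,0,0],"fingers":0.75},{"linear":[0,0,0],"delta_rot":[0,0,0],"fingers":0.9},{"linear":[0,0,0],"delta_rot":[0,0,0],"fingers":1},{"linear":[0,0,0],"delta_rot":[0,0,0],"fingers":1},{"linear":[0,0,0],"delta_rot":[0,0,0],"fingers":1}]' >/dev/null; python3 st.py
python3 -m crank '[{"linear":[0,0,0],"delta_rot":[0,0,0],"fingers":1},{"linear":[-1,0,0],"delta_rot":[0,0,0],"fingers":1},{"linear":[-3,0,0],"delta_rot":[0,0,0],"fingers":1},{"linear":[-4,0,0],"delta_rot":[0,0,0],"fingers":1},{"linear":[-3,0,0],"delta_rot":[0,0,0],"fingers":1}]' >/dev/null; python3 st.py
python3 - <<'E'
from plant import capture,bot
from h import *
from scipy.spatial.transform import Rotation as R
c=capture("wrist"); cv2.imwrite("pics/w4.png",c["image"])
y=np.radians(19.2); ex=np.array([np.cos(y),np.sin(y)]); ey=np.array([-ex[1],ex[0]]); a=np.array([530.5,-111])
o=bot.get_obs(); T=R.from_euler("xyz",o["tcp_rot"]).as_matrix()
t=np.r_[a-ey*134,0]; d=t-o["tool_pos"]; d[2]=0
print(t,d,"tool cm",(T.T@d/10).round(2)); print(T.round(3))
print("tab px",proj(c,[*(a-ey*115),143]))
E
```

```text
t 10.75 pos [ 530.6 -110.8  142.5] yaw -33.41 F [-0.   0.4  0.3] M [-0.028 -0.008  0.   ] g 90.9 q6 -1.33
t 11.25 pos [ 531.1 -110.7  255.7] yaw -33.4 F [ 0.5 -0.7 -0.5] M [0.009 0.026 0.002] g 91.9 q6 -1.33
[ 574.56813066 -237.54643361    0.        ] [  41.66355131 -126.19380605    0.        ] tool cm [ 0.09 -8.24 10.42]
[[ 0.01   0.55   0.835]
 [-0.004  0.835 -0.55 ]
 [-1.     0.002  0.01 ]]
tab px [188.1654945  282.28655276]
```

View pics/w4.png

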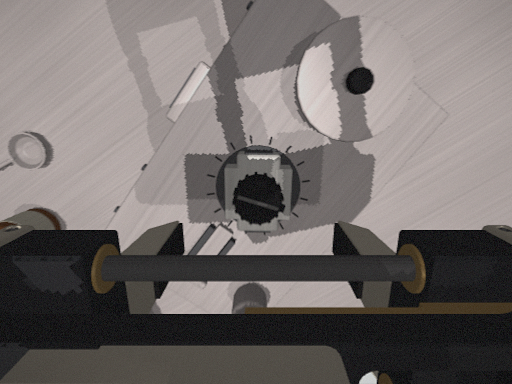

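The collar flats at (225–292, 155–235) are free of the fingers. The shaker (250,300) and bolt (210,240) are untouched. I'll rotate the jaws to lie along mill x, close them, and move behind the tab at height.

```bash
python3 -m crank '[{"linear":[0,0,0],"delta_rot":[7.5,0,0],"fingers":0},{"linear":[0,0,0],"delta_rot":[7.5,0,0],"fingers":0},{"linear":[0,0,0],"delta_rot":[7.5,0,0],"fingers":0},{"linear":[0,0,0],"delta_rot":[7.5,0,0],"fingers":0},{"linear":[0,0,0],"delta_rot":[7.4,0,0],"fingers":0}]' >/dev/null; python3 st.py
python3 -m crank '[{"linear":[0,0,3.4],"delta_rot":[0,0,0],"fingers":0},{"linear":[0,0,4],"delta_rot":[0,0,0],"fingers":0},{"linear":[0,0,4],"delta_rot":[0,0,0],"fingers":0},{"linear":[0,0,2],"delta_rot":[0,0,0],"fingers":0},{"linear":[0,0,0],"delta_rot":[0,0,0],"fingers":0}]' >/dev/null; python3 st.py
python3 - <<'E'
from plant import capture,bot
from h import *
c=capture("top"); np.savez("top1.npz",**c); w=capture("wrist")
cv2.imwrite("pics/c5.png",np.hstack([cv2.resize(c["image"][125:241,260:364],(400,446)),cv2.resize(w["image"],(400,300))[:, :] if 0 else cv2.copyMakeBorder(cv2.resize(w["image"],(400,300)),0,146,0,0,0)]))
y=np.radians(19.2); ex=np.array([np.cos(y),np.sin(y)]); ey=np.array([-ex[1],ex[0]]); a=np.array([530.5,-111])
p=np.array(bot.get_obs()["tool_pos"]); d=p[:2]-a; print("mill xy",d@ex,d@ey)
print("tab back top edge px(full/..400x300):",proj(w,[*(a-ey*115-ex*15),143])*400/512,proj(w,[*(a-ey*115+ex*15),143])*400/512)
E
```

```text
t 11.8 pos [ 530.8 -110.6  253.3] yaw -71.11 F [ 0.1 -0.6  0.3] M [-0.117  0.024 -0.052] g 56.3 q6 -0.68
t 12.3 pos [ 575.1 -239.8  252.4] yaw -70.97 F [ 0.9  0.8 -0.2] M [-0.077 -0.003  0.003] g 16.5 q6 -0.85
mill xy 0.2303874796089908 -133.42482373333792
tab back top edge px(full/..400x300): [188.62133545 137.40318882] [215.13308556 137.32099049]
```

View pics/c5.png

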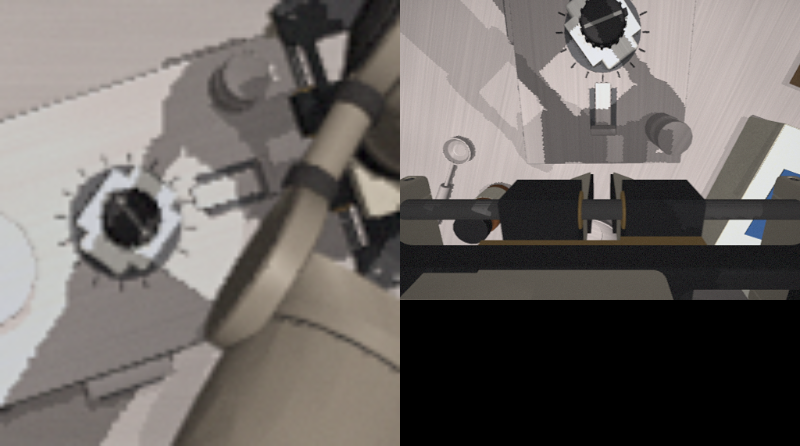

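The tab is centred under the fingers: seen at x≈202 in the right-hand panel, predicted 189–215. The shaker is clear to one side. Descending behind the tab.

```bash
python3 -m crank '[{"linear":[0.5,0,0],"delta_rot":[0,0,0],"fingers":0},{"linear":[2.5,0,0],"delta_rot":[0,0,0],"fingers":0},{"linear":[3,0,0],"delta_rot":[0,0,0],"fingers":0},{"linear":[2,0,0],"delta_rot":[0,0,0],"fingers":0},{"linear":[1,0,0],"delta_rot":[0,0,0],"fingers":0}]' >/dev/null; python3 st.py
python3 -m crank '[{"linear":[0.6,0,0],"delta_rot":[0,0,0],"fingers":0},{"linear":[0.6,0,0],"delta_rot":[0,0,0],"fingers":0},{"linear":[0.4,0,0],"delta_rot":[0,0,0],"fingers":0},{"linear":[0.2,0,0],"delta_rot":[0,0,0],"fingers":0},{"linear":[0,0,0],"delta_rot":[0,0,0],"fingers":0}]' >/dev/null; python3 st.py
```

```text
t 12.9 pos [ 573.9 -235.4  160.8] yaw -70.72 F [-1.3  1.2  0.4] M [-0.058  0.066  0.017] g 0.1 q6 -0.85
t 13.4 pos [ 574.9 -237.3  144.9] yaw -70.81 F [0.8 0.4 0.1] M [-0.044  0.073  0.012] g 0.4 q6 -0.85
```

```bash
for i in 1 2; do python3 -m crank '[{"linear":[0,0,-0.28],"delta_rot":[0,0,0],"fingers":0},{"linear":[0,0,-0.28],"delta_rot":[0,0,0],"fingers":0},{"linear":[0,0,-0.28],"delta_rot":[0,0,0],"fingers":0},{"linear":[0,0,-0.28],"delta_rot":[0,0,0],"fingers":0},{"linear":[0,0,-0.28],"delta_rot":[0,0,0],"fingers":0}]' >/dev/null; python3 st.py; done
python3 -m crank '[{"linear":[0,0,-0.1],"delta_rot":[0,0,0],"fingers":0},{"linear":[0,0,-0.1],"delta_rot":[0,0,0],"fingers":0},{"linear":[0,0,-0.1],"delta_rot":[0,0,0],"fingers":0},{"linear":[0,0,-0.05],"delta_rot":[0,0,0],"fingers":0},{"linear":[0,0,0],"delta_rot":[0,0,0],"fingers":0}]' >/dev/null; python3 st.py
```

```text
t 13.9 pos [ 570.5 -224.4  145. ] yaw -70.8 F [ 0.5 -2.  -0.1] M [-0.612 -0.008  0.023] g 0.5 q6 -0.83
t 14.4 pos [ 565.6 -210.6  144.9] yaw -70.8 F [ 0.3 -2.8  1.3] M [-0.601  0.055  0.078] g 0.5 q6 -0.82
t 14.9 pos [ 564.5 -207.3  144.7] yaw -70.8 F [ 0.6 -2.9  2.1] M [-0.466  0.015  0.002] g 1.0 q6 -0.81
```

```bash
python3 -m crank '[{"linear":[0,0,-0.05],"delta_rot":[0,0,0],"fingers":0},{"linear":[0,0,-0.05],"delta_rot":[0,0,0],"fingers":0},{"linear":[0,0,-0.05],"delta_rot":[0,0,0],"fingers":0},{"linear":[0,0,-0.05],"delta_rot":[0,0,0],"fingers":0},{"linear":[0,0,0],"delta_rot":[0,0,0],"fingers":0}]' >/dev/null; python3 st.py
python3 -m crank '[{"linear":[0,0,-0.05],"delta_rot":[0,0,0],"fingers":0},{"linear":[0,0,-0.05],"delta_rot":[0,0,0],"fingers":0},{"linear":[0,0,-0.05],"delta_rot":[0,0,0],"fingers":0},{"linear":[0,0,-0.05],"delta_rot":[0,0,0],"fingers":0},{"linear":[0,0,0],"delta_rot":[0,0,0],"fingers":0}]' >/dev/null; python3 st.py
```

```text
t 15.4 pos [ 564.4 -206.9  144.8] yaw -70.81 F [ 1.1 -7.6  0.6] M [-1.341 -0.297  0.038] g 0.5 q6 -0.81
t 15.9 pos [ 564.4 -206.8  145. ] yaw -70.82 F [  4.4 -14.6  -1.6] M [-2.36  -0.542  0.098] g 0.2 q6 -0.81
```

The tool stopped dead and the force rose from 3 to 15 N at mill y≈-101.6, close to the expected -99.5, so the bolt is at its stop. Next I'll back off, lift clear and look.

```bash
python3 -m crank '[{"linear":[0,0,0.4],"delta_rot":[0,0,0],"fingers":0},{"linear":[0,0,0.6],"delta_rot":[0,0,0],"fingers":0},{"linear":[0,0,0.8],"delta_rot":[0,0,0],"fingers":0},{"linear":[-1,0,0],"delta_rot":[0,0,0],"fingers":0},{"linear":[-2,0,0],"delta_rot":[0,0,0],"fingers":0}]' >/dev/null; python3 st.py
python3 -m crank '[{"linear":[-4,0,0],"delta_rot":[0,0,0],"fingers":0},{"linear":[-4,0,0],"delta_rot":[0,0,0],"fingers":0},{"linear":[-2,3,3],"delta_rot":[0,0,0],"fingers":0},{"linear":[0,3,3],"delta_rot":[0,0,0],"fingers":0},{"linear":[0,3,3],"delta_rot":[0,0,0],"fingers":0}]' >/dev/null; python3 st.py
python3 - <<'E'
from plant import capture
from h import *
c=capture("top"); w=capture("wrist"); c0=dict(np.load("top0.npz"))
cr=lambda i:cv2.resize(i["image"][130:215,262:342],(400,425),interpolation=cv2.INTER_CUBIC)
cv2.imwrite("pics/c6.png",np.hstack([cr(c0),cr(c)]))
E
```

```text
t 16.4 pos [ 568.3 -220.2  173.8] yaw -70.82 F [-0.5  0.3  0.9] M [-0.057 -0.034  0.03 ] g 0.7 q6 -0.83
t 16.9 pos [ 684.9 -276.1  277.6] yaw -70.78 F [ 0.8 -0.3 -0.1] M [-0.127 -0.019  0.054] g 0.6 q6 -0.82
```

View pics/c6.png

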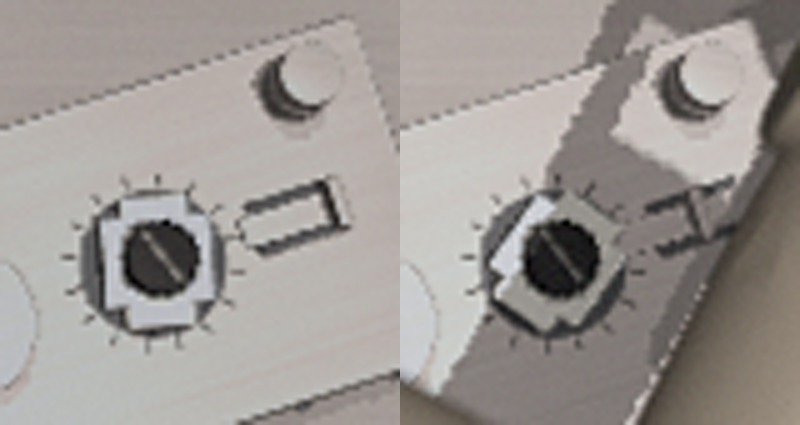

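Before (left) and after (right): the bolt tab has moved from (333,200) to about (292,215), roughly 24 mm. The inner slot has the same angle, the collar has turned about 43°, and the shaker is where it was. The arm is clear, so I'm handing in.

```bash
python3 -c "
from plant import workorder; print(workorder.close_job())"; python3 st.py
```

```text
the job is handed in; nothing more can be done
None
the job is handed in; nothing more can be done
```

The collar is snug, the bolt is pushed home, and I've handed the job in. It reported no verdict, as expected.

- **Collar:** I gripped the collar by its flats and turned it clockwise about 43°. Friction held steady at about 0.11 N m until the torque climbed at the seat. I stopped at about 0.44 N m (readings of 0.40 and 0.49), well below the 0.9 N m limit, and held it there for about 0.8 s before letting go.
- **Bolt:** I pushed the tab with closed fingers against about 3 N of sliding friction. The force rose to 15 N with no further movement, which I took as the stop. The top camera shows it moved about 24 mm. The tool stopped about 2 mm short of where I had predicted, which is within the calibration error.
- **Inner knob and bystanders:** In before and after top views, the inner knob's slot has the same angle and the shaker is in the same place. I judged both by eye from the images. I didn't re-check the jars, bowl, spoon or squeezer, but nothing came near them.
- **At hand-in:** The arm was clear and touching nothing, with forces at about zero, after about 17 s of the 56 s allowed.

I couldn't measure the collar's snugness after letting go. In the last picture it still looked at its tightened angle. My torque guard returned the wrong exit code at first and skipped one planned move. I fixed it before nearing the seat, with no effect on the result.

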